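# Reload the blow-off rack with the 110 mm brackets

## Task

Reload the blow-off rack: first throw the air valve's lever fully to off (towards the robot), then take every bracket that hangs on the rack off its peg and stand it upright in the bin, and hang every 110 mm tall bracket from the bench by its eye on a peg of its own. Leave the shorter (90 mm) and taller (130 mm) brackets on the bench, and the other things, standing where they are. When the rack is loaded, throw the lever fully over to on (away from the robot).

Things in the scene. Friction and masses are not known exactly. Their poses are not given: they have to be found in the camera images.
- part1: Aluminium bracket: foot 70 (own x) x 60 (y) x 15 mm, on its middle an upright plate 10 mm thick (x), 50 mm wide (y), with a 34 mm round eye along x, eye centre 44 mm below the top edge. Same after a half turn. Origin: centre of the underside, z up. This one is 110 mm tall (the size to hang), on the bench or absent.
- part2: Aluminium bracket: foot 70 (own x) x 60 (y) x 15 mm, on its middle an upright plate 10 mm thick (x), 50 mm wide (y), with a 34 mm round eye along x, eye centre 44 mm below the top edge. Same after a half turn. Origin: centre of the underside, z up. This one is 110 mm tall (the size to hang), on the bench or absent.
- part3: Aluminium bracket: foot 70 (own x) x 60 (y) x 15 mm, on its middle an upright plate 10 mm thick (x), 50 mm wide (y), with a 34 mm round eye along x, eye centre 44 mm below the top edge. Same after a half turn. Origin: centre of the underside, z up. This one is 110 mm tall (the size to hang), on the bench or absent.
- part4: Aluminium bracket: foot 70 (own x) x 60 (y) x 15 mm, on its middle an upright plate 10 mm thick (x), 50 mm wide (y), with a 34 mm round eye along x, eye centre 44 mm below the top edge. Same after a half turn. Origin: centre of the underside, z up. This one is 110 mm tall (the size to hang), on the bench or absent.
- short1: Aluminium bracket: foot 70 (own x) x 60 (y) x 15 mm, on its middle an upright plate 10 mm thick (x), 50 mm wide (y), with a 34 mm round eye along x, eye centre 44 mm below the top edge. Same after a half turn. Origin: centre of the underside, z up. This one is 90 mm tall (wrong size), on the bench.
- tall1: Aluminium bracket: foot 70 (own x) x 60 (y) x 15 mm, on its middle an upright plate 10 mm thick (x), 50 mm wide (y), with a 34 mm round eye along x, eye centre 44 mm below the top edge. Same after a half turn. Origin: centre of the underside, z up. This one is 130 mm tall (wrong size), on the bench.
- tall2: Aluminium bracket: foot 70 (own x) x 60 (y) x 15 mm, on its middle an upright plate 10 mm thick (x), 50 mm wide (y), with a 34 mm round eye along x, eye centre 44 mm below the top edge. Same after a half turn. Origin: centre of the underside, z up. This one is 130 mm tall (wrong size), on the bench.
- hung0: Aluminium bracket: foot 70 (own x) x 60 (y) x 15 mm, on its middle an upright plate 10 mm thick (x), 50 mm wide (y), with a 34 mm round eye along x, eye centre 44 mm below the top edge. Same after a half turn. Origin: centre of the underside, z up. This one is 90 mm tall (wrong size), hanging on peg0 at first, or absent.
- hung1: Aluminium bracket: foot 70 (own x) x 60 (y) x 15 mm, on its middle an upright plate 10 mm thick (x), 50 mm wide (y), with a 34 mm round eye along x, eye centre 44 mm below the top edge. Same after a half turn. Origin: centre of the underside, z up. This one is 130 mm tall (wrong size), hanging on peg1 at first, or absent.
- hung2: Aluminium bracket: foot 70 (own x) x 60 (y) x 15 mm, on its middle an upright plate 10 mm thick (x), 50 mm wide (y), with a 34 mm round eye along x, eye centre 44 mm below the top edge. Same after a half turn. Origin: centre of the underside, z up. This one is 90 mm tall (wrong size), hanging on peg2 at first, or absent.
- hung3: Aluminium bracket: foot 70 (own x) x 60 (y) x 15 mm, on its middle an upright plate 10 mm thick (x), 50 mm wide (y), with a 34 mm round eye along x, eye centre 44 mm below the top edge. Same after a half turn. Origin: centre of the underside, z up. This one is 130 mm tall (wrong size), hanging on peg3 at first, or absent.
- part1_eye (a point): Centre of the eye of part1, 66 mm above the underside of its foot; same axes as the bracket.
- part2_eye (a point): Centre of the eye of part2, 66 mm above the underside of its foot; same axes as the bracket.
- part3_eye (a point): Centre of the eye of part3, 66 mm above the underside of its foot; same axes as the bracket.
- part4_eye (a point): Centre of the eye of part4, 66 mm above the underside of its foot; same axes as the bracket.
- rack: Fixed rack: level bar, 24 mm diameter, along own y, axis 240 mm up, posts at own y +-205 mm. Four level 12 mm pegs (peg0 to peg3) at own y -127.5, -42.5, 42.5, 127.5 mm, axes 240 mm up, point to own -x (to the robot), end 93 mm from the bar axis in a collar 20 mm across, 8 mm long. A hung eye centre is 11 mm below the peg axis. Origin: on the bench under mid-bar.
- valve (a joint): Air valve lever, rad: 0 = off, leaning to own -x of valve_base (towards the robot); 1.0 = on, fully over to own +x (away from the robot); upright at 0.5. Swings in the own x-z plane of valve_base about a pivot 22 mm above the bench; stays where it is left. Starts on (0.85 to 1.0).
- valve_tip (a point): Centre of the black ball, 26 mm in diameter, at the end of the valve lever, 110 mm from the pivot.
- valve_base: Fixed grey block of the air valve, 70 (own x) x 50 x 25 mm high, at one side of the bench. Origin: centre of its underside; the lever's pivot is 22 mm straight above it.
- bin: Fixed open plastic bin, 220 (own x) x 170 (own y) x 60 mm high, walls and floor 4 to 5 mm thick, empty, at one side of the bench (the side without the valve). Origin: centre of its underside.
- flange: Loose steel flange, a disc 84 mm in diameter and 36 mm high with a hub, standing among the brackets; a bystander. Origin: centre of the underside.
- bearing: Loose dark steel bearing ring, 80 mm outside diameter, 22 mm high, flat on the bench; a bystander. Origin: centre of the underside.
- cleaner: Loose white bottle, 60 mm in diameter and 150 mm high; a bystander. Origin: centre of the underside.

How it is judged:
By the outcome, as a careful person would: the job done as asked, in the order asked, and still so for the second after the job is handed in, with the robot touching nothing.
Of part1, part2, part3, part4 only 3 to 4 are there at a start; the rules pass over those that are not, and their reading is None.
Of hung0, hung1, hung2, hung3 only 1 to 2 are there at a start; the rules pass over those that are not, and their reading is None.
At some moment in a run one of part1, part2, part3, part4 may be knocked a few centimetres aside while the robot is not near it.
It also fails if it takes over 210 s, if anything falls off the work surface, if the arm or the gripper's body presses on something with over 40 N, if the wrist force passes 120 N, or if a joint passes its speed limit or range.

## Robot

A 7-joint arm with a two-finger parallel gripper is mounted at the origin on the work surface. World frame = base frame: x ahead of the robot, y to its left, z up, the work surface at z = 0. Lengths are in mm, angles in rad, forces in N, time in s.
With the tool pointing down it reaches from about 400 to 850 mm from the base axis. Payload 4.5 kg.
Tool frame: the origin (TCP) lies at the very end of the fingers, on their centre line; the grasp point (between the pads) lies 19 mm behind it (manip.grip_depth is the z of the grasp point in the tool frame, in mm); z points along the fingers, y is the line along which they close (so a half turn about z gives the same grasp; the last joint's range is limited). The gripper opens to 88 mm and grips with 3 to 60 N. Pads are 18 mm wide; open, the fingers measure 123 mm over their backs; the gripper's body (75 mm by 187 mm) begins 45 mm behind the grasp point.
Start: joints at [0.034, 0.689, -0.195, 1.565, 0.157, 0.902, -0.215], TCP at [625.023, 0.026, 238.743] pointing down, gripper open.
Joint ranges: [-3.01, 3.01], [-0.46, 2.08], [-1.47, 1.51], [0.13, 2.56], [-1, 4.14], [0.04, 2.09], [-2.66, 2.66]. Speed limits (rad/s): [2.57, 2.57, 3.14, 3.14, 3.14, 3.14, 3.14].

## Interface

Orientations are given as a 3x3 rotation matrix whose columns are the frame's x, y, z axes.
In Python, from station import telemetry, vision, order, look_for, landmark_of, manip gives the robot as it stands. The module is installed in compiled form; this text tells all that it offers.
- The arm moves only by the tool carry_out, never from a script. Its argument "steps" is a list of rows, each a list of 3 entries, a list of its own where there are three numbers: the opening, from -1 (shut) to 1 (fully open), then the shift along the tool's x, y, z in units of 80 cm (1.0 is 80 cm), then the turn, a rotation vector about the tool's x, y, z in units of pi/4 rad (1.0 is pi/4 rad). In form: [[gripper, [tx, ty, tz], [rx, ry, rz]], ...]. A call has 1 to 12 rows; each row shifts and turns the commanded pose from where the row before left it, along the tool's axes as they then stand; what a row does not reach is not made up. A row lasts 1/8 s, in which the tool goes at most 62.5 mm and 10.7 degrees, less where a joint would pass 70% of its speed; a pose out of reach is approached as far as the arm can. A call with a number of a shift or a turn outside -1 to 1 is refused whole. A call with a gripper value outside its range is refused whole. The fingers move at their own pace and stop on an object; "newtons" is the grip in N (left out, the last holds). Time passes only in rows, so rows that do not move let the fingers close. It gives the time, the measured TCP pose, the force, the opening and the grip force at its end, in the units of the state.
- telemetry.sense(): the state, without advancing time (a new reading comes with each control period).
- vision.capture(name): name is "scene" or "side" or "wrist"; returns a dict with "color" (384x512x3 uint8, red, green, blue), "fx", "fy", "cx", "cy" (pixels), "D" ([k1, k2, p1, p2, k3] as OpenCV has them; the pictures are not rectified), "cam_to_world" (4x4, takes a point from camera to world coordinates). Camera axes: x right, y up, looking along -z (the intrinsics and any distortion apply to the point x, -y, -z); pixel columns grow to the right and rows downward; lengths in mm; the calibration is good to about 2 mm. A picture is of the moment at which its call begins. There is no depth.
- order.sign_off(): hands the job in; it is judged then, once.
Trained networks look in a picture, given as the dict that the camera call returned (one of the last four; its "shot" number tells which), for a name from the list of things; names that differ only in an ending like _2 or _b are one class to them, and where a whole thing is asked for, a point or a joint stands for the part that bears it (a point fixed in the world has none). Each returns a list of dicts, best first, with "p" (0 to 1); they miss things now and then, are a little off and sometimes report something else, mostly with a low value. They report only what shows in the picture. A call takes as long as a camera call.
- look_for(target, picture): "position" ([x, y, z] in mm, in the coordinates of the camera as it stood for that picture, good to about 4 mm: the middle of the surface that is visible of it).
- landmark_of(target, picture): "position" ([x, y, z] in mm, in the coordinates of the camera as it stood for that picture, good to about 4 mm: a listed point, or the origin of a listed thing).
The state is a dict: "time_s": time; "joint_pos": joint angles; "qvel": joint speeds; "tau": joint torques, N m; "eef_pos": TCP position; "tool_rot": TCP orientation; "force": force on the tool from outside, world axes, zero at the start; "wrist_torque": the same for the moment, N m; "width": finger opening in mm; "grip_force": force on a finger pad.
Only numpy, scipy, OpenCV 4.12 (cv2) and the standard library are available. Lean on these libraries where they do the work, as an engineer would, in place of code of your own. Each camera call takes 0.05 s, during which the arm holds its last target. There are 200 camera calls.

## Working session

There is one attempt and no reset: what is moved stays moved. The work goes in short steps, Python scripts to look and compute and a tool call to move; the robot and the scene stay as the last step left them, time stands still between calls to the robot, and variables do not carry over. Pictures are saved under pics/ and viewed, at most 14 in all, crops included, and the job is handed in when it is done.

Besides the shell and the picture viewer there is one more tool, called after "Call:" as name(argument=value, ...) on one line, values as JSON. carry_out: Moves the arm, as the interface text tells. Shifts and turns lie within -1 to 1; 1 stands for 80 cm of shift or pi/4 rad of turn. Its arguments: {"type":"object","properties":{"steps":{"type":"array","items":{"type":"array"}},"newtons":{"type":"number"}},"required":["steps"]}

```bash
mkdir -p pics
cat > h.py <<'E'
import numpy as np, cv2
from station import telemetry, vision, order, look_for, landmark_of, manip
def w(pic,p):
    M=np.array(pic["cam_to_world"]); return (M@np.r_[p,1])[:3]
def save(pic,n): cv2.imwrite(f"pics/{n}.png",cv2.cvtColor(pic["color"],cv2.COLOR_RGB2BGR))
def px(pic,P):
    M=np.linalg.inv(np.array(pic["cam_to_world"])); c=(M@np.r_[P,1])[:3]*[1,-1,-1]
    K=np.array([[pic["fx"],0,pic["cx"]],[0,pic["fy"],pic["cy"]],[0,0,1.]])
    return cv2.projectPoints(c.reshape(1,1,3),np.zeros(3),np.zeros(3),K,np.array(pic["D"],float))[0].ravel()
def ray(pic,u,v,z=None,x=None):
    K=np.array([[pic["fx"],0,pic["cx"]],[0,pic["fy"],pic["cy"]],[0,0,1.]])
    q=cv2.undistortPoints(np.array([[[u,v]]],float),K,np.array(pic["D"],float)).ravel()
    M=np.array(pic["cam_to_world"]); d=M[:3,:3]@np.array([q[0],-q[1],-1]); o=M[:3,3]
    t=(z-o[2])/d[2] if z is not None else (x-o[0])/d[0]
    return o+t*d
E
cat > a.py <<'E'
from h import *
s=telemetry.sense();print(s["eef_pos"],np.round(s["tool_rot"],3).tolist(),s["time_s"],manip.grip_depth)
for n in ["scene","side"]:
    p=vision.capture(n);save(p,n+"0")
    print(n,np.round(p["cam_to_world"],2).tolist(),p["fx"])
    for t in ["part1","part1_eye","short1","tall1","hung0","hung1","rack","valve_base","valve_tip","bin","flange","bearing","cleaner"]:
        for r in landmark_of(t,p)[:8]:
            if r["p"]>.25: P=w(p,r["position"]);print(t,round(r["p"],2),P.round(),px(p,P).round(),[k for k in r if k not in("p","position")])
E
python3 a.py
```

```text
[ 6.24356403e+02 -6.96976864e-02  2.37910800e+02] [[-0.0, 1.0, -0.002], [1.0, 0.0, -0.0], [-0.0, -0.002, -1.0]] 0.0 -18.700000000000003
scene [[0.14, -0.71, 0.69, 1350.45], [0.99, 0.1, -0.11, -130.45], [0.01, 0.7, 0.72, 930.23], [0.0, 0.0, 0.0, 1.0]] 351.75287961161933
part1 0.64 [432. 186.   3.] [306. 178.] []
part1 0.44 [435.  48.  -3.] [270. 183.] []
part1 0.31 [436.  50.  71.] [271. 169.] []
part1_eye 0.96 [434. -61.  70.] [240. 172.] []
part1_eye 0.48 [ 430. -190.    5.] [206. 187.] []
part1_eye 0.26 [ 554. -389.  121.] [141. 195.] []
short1 0.5 [ 547. -177.   -1.] [211. 212.] []
tall1 0.79 [ 426. -188.    3.] [206. 187.] []
tall1 0.67 [540. 169.  -4.] [308. 201.] []
hung0 0.6 [ 672. -119.  183.] [228. 201.] []
hung1 0.6 [ 672. -119.  183.] [228. 201.] []
rack 0.41 [433. -63.  69.] [240. 172.] []
valve_base 0.72 [ 545. -179.    2.] [210. 211.] []
valve_base 0.6 [ 504. -378.   -2.] [154. 209.] []
valve_tip 0.58 [ 552. -386.  121.] [142. 195.] []
bin 0.76 [469. 390.  -0.] [360. 181.] []
flange 0.55 [542.  55.  -1.] [277. 204.] []
bearing 0.87 [ 676. -345.    0.] [161. 247.] []
cle
[... 386 characters left out ...]
. 213.] []
short1 0.83 [ 536. -177.    4.] [281. 208.] []
short1 0.65 [436.  44.  69.] [303. 230.] []
tall1 0.77 [545. 169.  -2.] [257. 271.] []
tall1 0.65 [ 421. -192.    0.] [314. 210.] []
hung0 0.71 [ 673. -122.  182.] [238. 163.] []
hung1 0.71 [ 673. -122.  182.] [238. 163.] []
rack 0.59 [ 505. -381.   -1.] [297. 184.] []
valve_base 0.75 [ 503. -381.   -3.] [297. 184.] []
valve_base 0.6 [540.  54.   2.] [267. 246.] []
valve_tip 0.49 [ 553. -390.  117.] [287. 154.] []
valve_tip 0.33 [711. 351.  -5.] [177. 306.] []
bin 0.88 [469. 391.  -2.] [269. 334.] []
bin 0.69 [ 671. -122.  180.] [239. 164.] []
bearing 0.48 [ 675. -347.    1.] [252. 182.] []
cleaner 0.67 [710. 352.  -2.] [178. 306.] []
```

```bash
python3 -c "
import cv2
for n,(x0,x1,y0,y1) in dict(scene0=(110,410,110,290),side0=(140,360,110,360)).items():
    i=cv2.imread(f'pics/{n}.png')[y0:y1,x0:x1]; f=min(800/(x1-x0),600/(y1-y0)); cv2.imwrite(f'pics/{n}c.png',cv2.resize(i,None,fx=f,fy=f,interpolation=2))
"
```

```text
(no output)
```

View pics/scene0c.png

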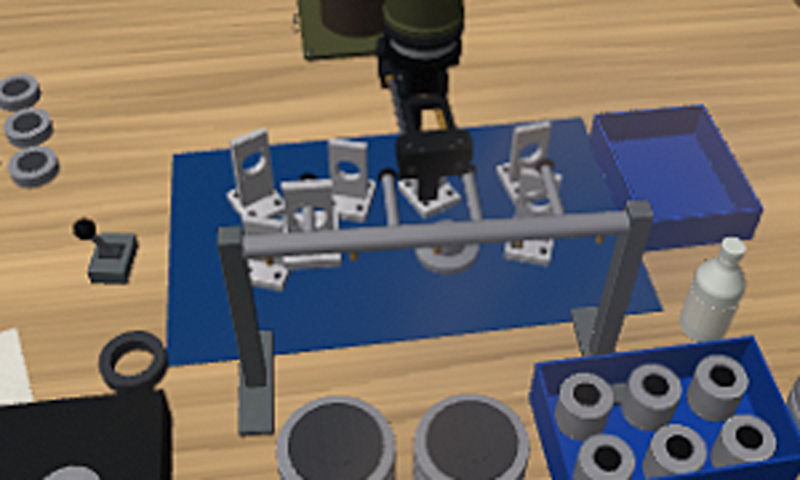

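View pics/side0c.png

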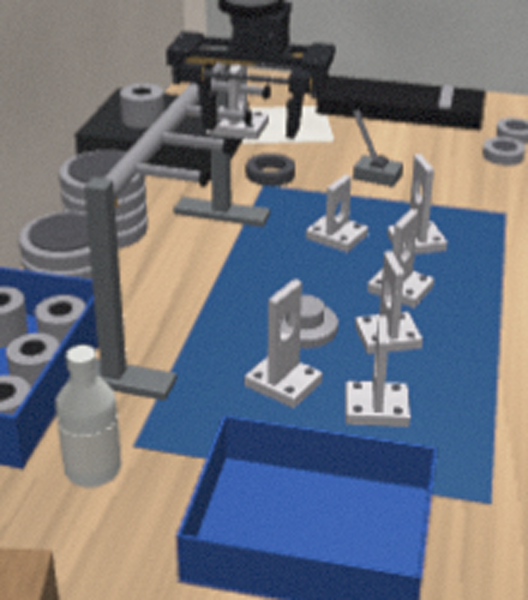

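The bench holds three 110 mm brackets (at y ≈ 185, 48 and -63), two tall ones and one short one. A single short bracket hangs on peg0. I'll raise the arm and take a wrist view to get the rack and the yaws.

Call:
carry_out(steps=[[-1,[0,0,-0.06],[0,0,0]],[-1,[0,0,-0.06],[0,0,0]],[-1,[0,-0.06,-0.06],[0,0,0]],[-1,[0,-0.06,-0.06],[0,0,0]],[-1,[0,-0.06,0],[0,0,0]],[-1,[0,0,0],[0,0,0]]])

```text
time_s: 2.15
eef_pos: [485.2, -0.2, 423.9]
tool_rot: [[-0.0, 1.0, -0.001], [1.0, 0.0, -0.001], [-0.001, -0.001, -1.0]]
force: [0.9, -0.2, 0.8]
width: 30.2
grip_force: 0.0
```

```bash
cat > b.py <<'E'
from h import *
import sys
s=telemetry.sense();print(s["eef_pos"],s["time_s"],s["width"])
p=vision.capture("wrist");save(p,sys.argv[1])
print(np.round(p["cam_to_world"],3).tolist(),p["fx"])
for t in sys.argv[2:]:
    for r in landmark_of(t,p)[:8]:
        if r["p"]>.25: P=w(p,r["position"]);print(t,round(r["p"],2),P.round(),px(p,P).round())
E
python3 b.py w1 part1 part1_eye tall1 short1 hung0 rack flange
```

```text
[ 4.85247273e+02 -1.93676110e-01  4.23854520e+02] 2.15 30.224959646069784
[[1.0, -0.001, 0.001, 486.061], [0.001, 0.952, 0.307, 77.341], [-0.001, -0.307, 0.952, 569.865], [0.0, 0.0, 0.0, 1.0]] 324.3506959185876
part1 0.72 [440.  46.   2.] [233. 110.]
part1 0.61 [435. -63.   2.] [232. 172.]
part1 0.56 [436. 185.   2.] [229.  22.]
part1_eye 0.91 [438. -65.  63.] [230. 182.]
tall1 0.85 [542. 167.   3.] [295.  34.]
tall1 0.79 [ 429. -191.   -5.] [231. 235.]
short1 0.84 [ 537. -185.   -2.] [286. 232.]
hung0 0.57 [ 673. -129.  185.] [398. 252.]
flange 0.95 [543.  54.  -4.] [293. 105.]
```

View pics/w1.png

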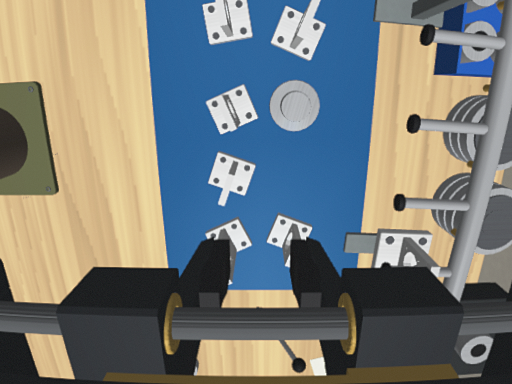

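The wrist picture shows peg collars at about (427,34), (413,123) and (399,202), joined to the bar at the right. The three parts are at (229,22), (232,110) and (231,178), the hung short bracket is on peg0 at about (405,250), and the lever ball is at (299,365).

```bash
cat > c.py <<'E'
from h import *
i=cv2.imread("pics/w1.png");cv2.imwrite("pics/w1c.png",cv2.resize(i[0:290,330:512],None,fx=2.06,fy=2.06,interpolation=2)[:598])
cv2.imwrite("pics/w1d.png",cv2.resize(i[0:270,160:360],None,fx=2.2,fy=2.2,interpolation=2)[:598])
j=np.hstack([cv2.imread("pics/w1d.png")[:594],cv2.imread("pics/w1c.png")[:594,:360]]) if cv2.imread("pics/w1d.png").shape[0]==cv2.imread("pics/w1c.png").shape[0] else np.hstack([cv2.imread("pics/w1d.png"),cv2.resize(cv2.imread("pics/w1c.png"),(360,594))]);print(j.shape)
cv2.imwrite("pics/w1j.png",j)
p=vision.capture("wrist")
for u,v in [(427,34),(413,123),(399,202),(508,42),(481,172),(455,290)]: print(u,v,ray(p,u,v,z=240).round(1))
E
python3 c.py
```

```text
(594, 800, 3)
427 34 [650.  132.8 240. ]
413 123 [645.9  47.9 240. ]
399 202 [641.9 -37.  240. ]
508 42 [736.1 130.3 240. ]
481 172 [730.3  -2.8 240. ]
455 290 [ 730.2 -151.7  240. ]
```

View pics/w1j.png

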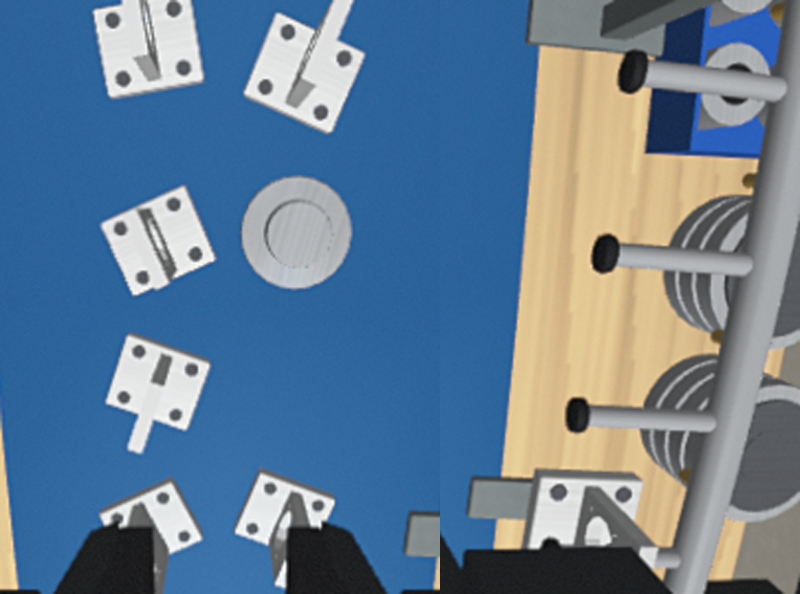

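Call:
carry_out(steps=[[-1,[-0.062,0.018,0],[0,0,0]],[-1,[-0.062,0.018,0],[0,0,0]],[-1,[-0.062,0.018,0],[0,0,0]],[-1,[-0.062,0.018,0],[0,0,0]],[-1,[-0.062,0.018,0],[0,0,0]],[-1,[-0.062,0.018,0],[0,0,0]],[-1,[-0.062,0.018,0],[0,0,0]],[-1,[-0.062,0.018,0],[0,0,0]],[-1,[0,0,0],[0,0,0.215]],[-1,[0,0,0],[0,0,0]],[-1,[0,0,0],[0,0,0]]])

```text
time_s: 3.98
eef_pos: [604.1, -396.0, 423.2]
tool_rot: [[0.164, 0.986, 0.0], [0.986, -0.164, 0.0], [0.0, 0.0, -1.0]]
force: [0.2, 0.3, 0.3]
width: 0.5
grip_force: 0.0
```

```bash
cat > d.py <<'E'
from h import *
s=telemetry.sense();print(s["eef_pos"].round(1) if hasattr(s["eef_pos"],'round') else s["eef_pos"],s["time_s"],s["width"])
yaw=-0.0477;ax=np.array([np.cos(yaw),np.sin(yaw),0]);ay=np.array([-np.sin(yaw),np.cos(yaw),0]);O=np.array([735.,1,0])
out=[]
for n,(x0,x1,y0,y1) in dict(scene=(180,380,150,250),side=(160,300,120,260)).items():
    p=vision.capture(n);im=cv2.cvtColor(p["color"],cv2.COLOR_RGB2BGR);f=4 if n=="scene" else 2.86
    c=cv2.resize(im[y0:y1,x0:x1],None,fx=f,fy=f,interpolation=2)
    q=lambda P:tuple(int(v) for v in (px(p,P)-[x0,y0]+.5)*f)
    z=np.array([0,0,240.])
    cv2.line(c,q(O+z-205*ay),q(O+z+205*ay),(0,0,255),1)
    for y in (-127.5,-42.5,42.5,127.5): cv2.line(c,q(O+z+y*ay),q(O+z+y*ay-93*ax),(0,255,0),1)
    out.append(c); print(n,c.shape)
    for t in ["valve_base","valve_tip","hung0"]:
      for r in landmark_of(t,p)[:3]:
        if r["p"]>.25: P=w(p,r["position"]);print(t,round(r["p"],2),P.round(),px(p,P).round())
a,b=out
W=max(a.shape[1],b.shape[1]);pad=lambda m:cv2.copyMakeBorder(m,0,0,0,W-m.shape[1],0)
cv2.imwrite("pics/ov.png",cv2.resize(np.vstack([pad(a),pad(b)]),(800,800)));cv2.imwrite("pics/ova.png",a)
cv2.imwrite("pics/ovb.png",b)
cv2.imwrite("pics/ovj.png",np.hstack([cv2.resize(a,(520,260)),np.zeros((260,1,3),np.uint8)]));
E
python3 d.py
```

```text
[ 604.1 -396.   423.2] 3.975 0.5148789861368394
scene (400, 800, 3)
valve_base 0.67 [ 506. -379.   -2.] [153. 209.]
valve_tip 0.53 [ 553. -386.  116.] [142. 196.]
hung0 0.84 [ 669. -117.  185.] [228. 200.]
side (400, 400, 3)
valve_tip 0.74 [433. 185.  -0.] [296. 279.]
valve_tip 0.44 [ 556. -389.  119.] [286. 153.]
hung0 0.6 [ 673. -119.  181.] [238. 164.]
hung0 0.46 [ 674. -347.   -0.] [252. 183.]
```

View pics/ova.png

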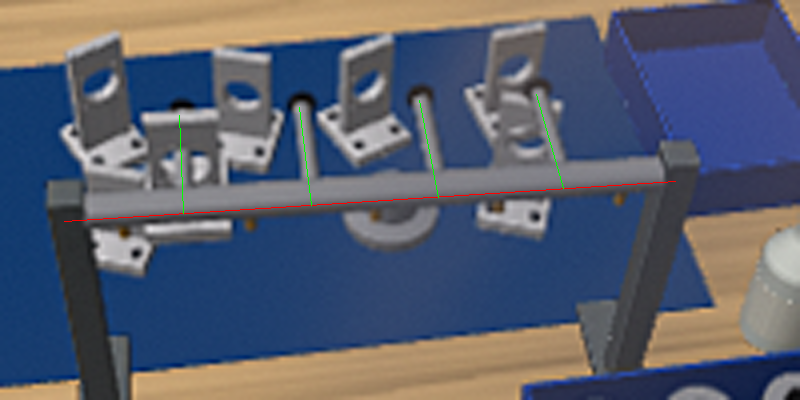

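View pics/ovb.png

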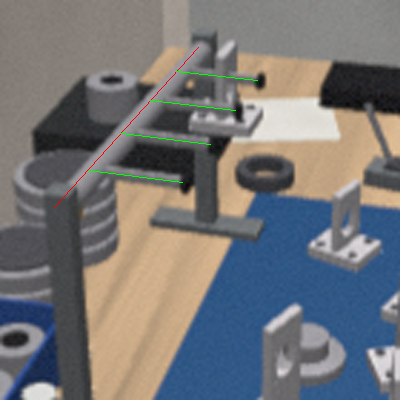

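The overlay shows my model about 8 to 12 mm too far along x. I'll triangulate the collars properly from all three views.

```bash
cat > e.py <<'E'
from h import *
import pickle
from scipy.optimize import least_squares
sc=vision.capture("scene");si=vision.capture("side")
wr=dict(vision.capture("wrist"));wr["cam_to_world"]=np.array([[1.0,-0.001,0.001,486.061],[0.001,0.952,0.307,77.341],[-0.001,-0.307,0.952,569.865],[0,0,0,1]])
obs={3:[(wr,427.6,35.2),(sc,315,171.5),(si,226.4,184)],2:[(wr,413.4,123.5),(sc,285.2,173.2)],1:[(wr,399.3,202.1),(sc,255.8,175.2),(si,243.2,158.5)],0:[(sc,225,176.5),(si,251.3,148)]}
for k,o in obs.items():
    r=least_squares(lambda P:np.concatenate([px(c,P)-[u,v] for c,u,v in o]),[640,0,240]);print(k,r.x.round(1),r.fun.round(1))
print(sc["D"],si["D"],wr["D"])
E
python3 e.py
```

```text
3 [645.2 131.7 241.6] [-0.7 -0.7 -2.   0.4 -2.  -1.2]
2 [640.9  47.5 243.3] [ 0.1 -0.4 -1.2 -0.1]
1 [637.1 -36.6 242.2] [-0.2 -0.6 -1.3 -0.  -0.6 -0.8]
0 [ 629.5 -119.6  240.6] [-0. -0. -0.  0.]
[-0.10958824  0.          0.          0.          0.        ] [-0.07166095  0.          0.          0.          0.        ] [-0.08078086  0.          0.          0.          0.        ]
```

Call:
carry_out(steps=[[-1,[0,0,0.06],[0,0,0]],[-1,[0,0,0.06],[0,0,0]],[-1,[0,0,0.07],[0,0,0]],[-1,[0,0,0.07],[0,0,0]],[-1,[0,0,0.07],[0,0,0]],[-1,[0,0,0.07],[0,0,0]],[-1,[0,0,0],[0,0,0]]])

```text
time_s: 5.4
eef_pos: [600.5, -394.7, 98.2]
tool_rot: [[0.168, 0.986, -0.009], [0.986, -0.168, 0.005], [0.004, -0.01, -1.0]]
force: [-0.9, -0.5, 0.1]
width: 0.3
grip_force: 0.0
```

Call:
carry_out(steps=[[-1,[0,-0.015,0],[0,0,0]],[-1,[0,-0.015,0],[0,0,0]],[-1,[0,-0.015,0],[0,0,0]],[-1,[0,-0.015,0],[0,0,0]],[-1,[0,-0.015,0],[0,0,0]],[-1,[0,-0.015,0],[0,0,0]],[-1,[0,-0.015,0],[0,0,0]],[-1,[0,-0.015,0],[0,0,0]],[-1,[0,-0.015,0],[0,0,0]],[-1,[0,0,0],[0,0,0]]])

```text
time_s: 6.65
eef_pos: [495.8, -378.6, 102.9]
tool_rot: [[0.169, 0.986, -0.002], [0.986, -0.169, 0.001], [0.0, -0.002, -1.0]]
force: [-0.5, 0.0, -0.6]
width: 0.9
grip_force: 0.0
```

```bash
cat > v.py <<'E'
from h import *
import sys
for n in ["scene","side"]:
    p=vision.capture(n)
    for t in sys.argv[1:]:
      for r in landmark_of(t,p)[:6]:
        if r["p"]>.25: P=w(p,r["position"]);print(n,t,round(r["p"],2),P.round(),px(p,P).round())
E
python3 v.py valve_tip
```

```text
scene valve_tip 0.44 [ 674. -119.  189.] [228. 200.]
side valve_tip 0.41 [ 466. -371.  123.] [309. 156.]
```

Call:
carry_out(steps=[[-1,[0,-0.01,0],[0,0,0]],[-1,[0,-0.005,0],[0,0,0]],[-1,[0,0,0],[0,0,0]]])

```text
time_s: 7.22
eef_pos: [484.9, -376.6, 103.1]
tool_rot: [[0.168, 0.986, -0.001], [0.986, -0.168, 0.0], [0.0, -0.001, -1.0]]
force: [-0.7, 0.0, -0.5]
width: 0.4
grip_force: 0.0
```

Call:
carry_out(steps=[[-1,[0,-0.004,0],[0,0,0]],[-1,[0,-0.003,0],[0,0,0]],[-1,[0,0,0],[0,0,0]]])

```text
time_s: 7.6
eef_pos: [482.2, -376.0, 103.4]
tool_rot: [[0.167, 0.986, 0.004], [0.986, -0.167, -0.001], [-0.001, 0.004, -1.0]]
force: [4.8, -0.3, -3.4]
width: 0.4
grip_force: 2.4
```

Call:
carry_out(steps=[[-1,[0,-0.008,0],[0,0,0]],[-1,[0,0,0],[0,0,0]],[-1,[0,0,0],[0,0,0]]])

```text
time_s: 7.98
eef_pos: [482.0, -375.8, 104.1]
tool_rot: [[0.166, 0.986, 0.016], [0.986, -0.165, -0.005], [-0.002, 0.016, -1.0]]
force: [14.5, -4.0, -8.8]
width: 0.6
grip_force: 6.9
```

```bash
python3 v.py valve_tip
```

```text
scene valve_tip 0.63 [ 456. -366.  119.] [151. 174.]
side valve_tip 0.55 [ 452. -374.  115.] [313. 158.]
```

Call:
carry_out(steps=[[-1,[0,0.03,0],[0,0,0]],[-1,[0,0.02,0],[0,0,0]],[-1,[0,0,-0.07],[0,0,0]],[-1,[0,0,-0.075],[0,0,0]],[-1,[0,0,-0.075],[0,0,0]],[-0.1,[0,0,-0.075],[0,0,0]],[-0.1,[0,0,-0.075],[0,0,-0.156]],[-0.1,[0,0,0],[0,0,0]]])

```text
time_s: 9.18
eef_pos: [514.2, -382.6, 404.6]
tool_rot: [[0.047, 0.999, 0.008], [0.999, -0.047, -0.006], [-0.005, 0.008, -1.0]]
force: [-0.1, 0.4, -0.9]
width: 28.2
grip_force: 0.0
```

Call:
carry_out(steps=[[-0.1,[0.055,0.03,0],[0,0,0]],[-0.1,[0.055,0.03,0],[0,0,0]],[-0.1,[0.055,0.03,0],[0,0,0]],[-0.1,[0.055,0.03,0],[0,0,0]],[-0.1,[0.055,0.03,0],[0,0,0]],[-0.1,[0.055,0.02,0],[0,0,0]],[-0.1,[0,0,0],[0,0,0]],[-0.1,[0,0,0],[0,0,0]]])

```text
time_s: 10.18
eef_pos: [660.2, -125.0, 397.9]
tool_rot: [[0.047, 0.999, -0.003], [0.999, -0.047, -0.001], [-0.001, -0.003, -1.0]]
force: [0.3, -0.6, -0.2]
width: 39.8
grip_force: 0.0
```

```bash
python3 b.py w2 hung0; python3 v.py hung0 valve_tip
```

```text
[ 660.20667457 -124.96231514  397.93370738] 10.175 39.830395854149955
[[0.999, 0.044, 0.017, 665.11], [-0.047, 0.951, 0.306, -47.455], [-0.003, -0.307, 0.952, 543.917], [0.0, 0.0, 0.0, 1.0]] 324.3506959185876
hung0 0.82 [ 670. -125.  187.] [268. 162.]
scene hung0 0.95 [ 676. -121.  185.] [227. 202.]
scene valve_tip 0.66 [ 455. -370.  118.] [150. 174.]
side hung0 0.73 [ 673. -121.  180.] [238. 164.]
side hung0 0.72 [ 419. -187.   -1.] [315. 212.]
side hung0 0.62 [541.  55.   1.] [267. 246.]
side hung0 0.5 [430. -65.   2.] [308. 229.]
side valve_tip 0.56 [ 454. -374.  118.] [312. 158.]
```

View pics/w2.png

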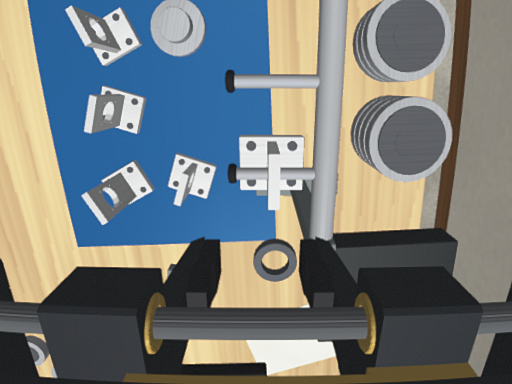

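The wrist view is clear. Peg0 runs from its collar at (233,173) to the bar near (320,174). The plate's top edge covers roughly u 267-280, v 142-209, and peg1's collar is at (231,81).

```bash
cat > f.py <<'E'
from h import *
im=cv2.imread("pics/w2.png");c=im[60:250,200:360];cv2.imwrite("pics/w2c.png",cv2.resize(c,None,fx=3.1,fy=3.1,interpolation=2))
p=vision.capture("wrist")
for n,u,v,z in [("top",273.5,176,273),("c0",233,173,240),("c1",231,81,240),("bar@0",326,173,240),("bar@1",332,81,240),("b",335,30,240)]: print(n,ray(p,u,v,z=z).round(1))
E
python3 f.py
```

```text
top [ 674.2 -118.7  273. ]
c0 [ 636.1 -122.5  240. ]
c1 [640.2 -37.5 240. ]
bar@0 [ 726.3 -126.7  240. ]
bar@1 [731.  -41.4 240. ]
b [733.5   1.5 240. ]
```

View pics/w2c.png

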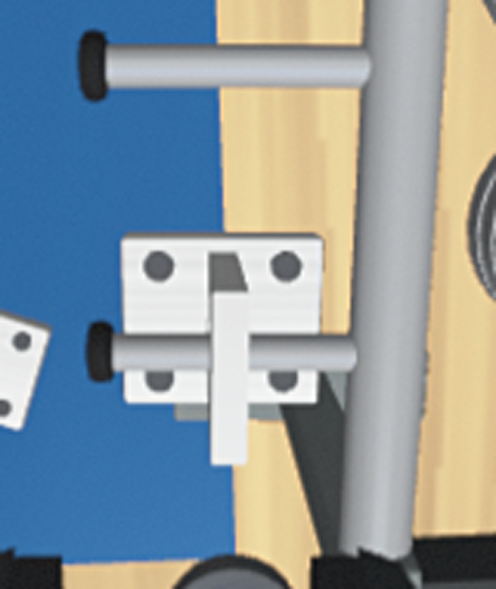

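Call:
carry_out(steps=[[-0.1,[0.002,0.0172,0],[0,0,0]],[-0.1,[0,0,0.05],[0,0,0]],[-0.1,[0,0,0.05],[0,0,0]],[-0.1,[0,0,0.05],[0,0,0]],[-0.1,[0,0,0.03],[0,0,0]],[-0.1,[0,0,0],[0,0,0]],[-0.1,[0,0,0],[0,0,0]]])

```text
time_s: 11.5
eef_pos: [675.9, -123.1, 256.5]
tool_rot: [[0.046, 0.999, 0.002], [0.999, -0.046, -0.0], [-0.0, 0.002, -1.0]]
force: [-0.7, 0.4, -0.3]
width: 39.5
grip_force: 0.0
```

Call:
carry_out(steps=[[-1,[0,0,0],[0,0,0]],[-1,[0,0,0],[0,0,0]],[-1,[0,0,0],[0,0,0]],[-1,[0,0,0],[0,0,0]],[-1,[0,0,0],[0,0,0]]], newtons=45)

```text
time_s: 12.12
eef_pos: [674.9, -123.0, 255.6]
tool_rot: [[0.046, 0.999, 0.0], [0.999, -0.046, -0.0], [-0.0, 0.0, -1.0]]
force: [-2.4, 0.6, 5.2]
width: 9.8
grip_force: 45.1
```

Call:
carry_out(steps=[[-1,[0,0,-0.007],[0,0,0]],[-1,[0,0,-0.007],[0,0,0]],[-1,[0,0,0],[0,0,0]],[-1,[0,-0.015,0],[0,0,0]],[-1,[0,-0.02,0],[0,0,0]],[-1,[0,-0.02,0],[0,0,0]],[-1,[0,-0.02,0],[0,0,0]],[-1,[0,-0.015,0],[0,0,0]],[-1,[0,0,0],[0,0,0]],[-1,[0,0,0],[0,0,0]]])

```text
time_s: 13.38
eef_pos: [603.8, -119.6, 266.4]
tool_rot: [[0.046, 0.999, 0.001], [0.999, -0.046, 0.0], [0.0, 0.001, -1.0]]
force: [-0.0, 0.0, -2.8]
width: 9.8
grip_force: 45.1
```

```bash
python3 v.py hung0 bin
```

```text
scene hung0 0.59 [ 599. -116.  196.] [226. 180.]
scene bin 0.94 [470. 390.   3.] [360. 180.]
side hung0 0.6 [ 509. -380.   -0.] [296. 184.]
side hung0 0.55 [ 605. -118.  190.] [259. 164.]
side hung0 0.35 [469. 392.   0.] [269. 333.]
side bin 0.98 [468. 390.  -2.] [270. 333.]
side bin 0.6 [ 604. -119.  192.] [259. 163.]
```

Call:
carry_out(steps=[[-1,[0,-0.04,-0.03],[0,0,0]],[-1,[0.03,-0.04,0],[0,0,0]],[-1,[0.06,-0.012,0],[0,0,0]],[-1,[0.06,-0.012,0],[0,0,0]],[-1,[0.06,-0.012,0],[0,0,0]],[-1,[0.06,-0.012,0],[0,0,0]],[-1,[0.06,-0.012,0],[0,0,0]],[-1,[0.06,-0.012,0],[0,0,0]],[-1,[0.06,-0.012,0],[0,0,0]],[-1,[0.06,-0.012,0],[0,0,0]],[-1,[0.06,-0.012,0],[0,0,0]],[-1,[0.06,-0.01,0],[0,0,0]]])

```text
time_s: 15.18
eef_pos: [467.9, 392.9, 290.4]
tool_rot: [[0.046, 0.999, 0.0], [0.999, -0.046, 0.0], [0.0, 0.0, -1.0]]
force: [0.8, 0.2, -3.5]
width: 9.4
grip_force: 45.2
```

Call:
carry_out(steps=[[-1,[0,0,0],[0,0,0]],[-1,[0,0,0.06],[0,0,0]],[-1,[0,0,0.06],[0,0,0]],[-1,[0,0,0.05],[0,0,0]],[-1,[0,0,0],[0,0,0]],[-1,[0,0,0],[0,0,0]]])

```text
time_s: 15.92
eef_pos: [469.4, 391.6, 155.9]
tool_rot: [[0.047, 0.999, 0.002], [0.999, -0.047, 0.002], [0.002, 0.002, -1.0]]
force: [-0.6, 0.1, -1.6]
width: 9.7
grip_force: 45.2
```

Call:
carry_out(steps=[[-1,[0,0,0.04],[0,0,0]],[-1,[0,0,0.035],[0,0,0]],[-1,[0,0,0.015],[0,0,0]],[-1,[0,0,0],[0,0,0]],[-1,[0,0,0.003],[0,0,0]],[-1,[0,0,0.003],[0,0,0]],[-1,[0,0,0],[0,0,0]]])

```text
time_s: 16.8
eef_pos: [468.4, 391.3, 77.8]
tool_rot: [[0.046, 0.999, 0.0], [0.999, -0.046, 0.0], [0.0, 0.0, -1.0]]
force: [-0.2, 0.7, -2.5]
width: 9.6
grip_force: 45.2
```

Call:
carry_out(steps=[[-1,[0,0,0.002],[0,0,0]],[-1,[0,0,0.002],[0,0,0]],[-1,[0,0,0],[0,0,0]]])

```text
time_s: 17.18
eef_pos: [467.8, 391.5, 76.8]
tool_rot: [[0.046, 0.999, 0.0], [0.999, -0.046, 0.0], [0.0, 0.0, -1.0]]
force: [-5.4, -2.2, 16.4]
width: 9.5
grip_force: 44.9
```

Call:
carry_out(steps=[[-0.2,[0,0,0],[0,0,0]],[-0.2,[0,0,0],[0,0,0]],[-0.2,[0,0,0],[0,0,0]],[-0.2,[0,0,-0.03],[0,0,0]],[-0.2,[0,0,-0.07],[0,0,0]],[-0.2,[0,0,-0.075],[0,0,0]],[-0.2,[0,0,-0.075],[0,0,0]],[-0.2,[0,0,-0.075],[0,0,0]],[-0.2,[0,0,-0.075],[0,0,0]]])

```text
time_s: 18.3
eef_pos: [468.0, 390.9, 396.3]
tool_rot: [[0.046, 0.999, 0.0], [0.999, -0.046, -0.0], [-0.0, 0.0, -1.0]]
force: [0.8, 0.0, -1.0]
width: 35.2
grip_force: 0.0
```

Call:
carry_out(steps=[[-0.2,[-0.06,0,0],[0,0,0]],[-0.2,[-0.06,0,0],[0,0,0]],[-0.2,[-0.06,0,0],[0,0,0]],[-0.2,[-0.06,0,0],[0,0,0]],[-0.2,[-0.06,0,0],[0,0,0]],[-0.2,[-0.06,0,0],[0,0,0]],[-0.2,[0,0,0],[0,0,0]],[-0.2,[0,0,0],[0,0,0]]])

```text
time_s: 19.3
eef_pos: [454.9, 104.3, 394.4]
tool_rot: [[0.046, 0.999, 0.0], [0.999, -0.046, 0.001], [0.001, 0.0, -1.0]]
force: [-1.1, 0.6, -0.6]
width: 35.3
grip_force: 0.0
```

```bash
cat > g.py <<'E'
from h import *
import sys
from scipy.optimize import minimize
# fit foot pose (x,y,yaw) of brackets by silhouette of foot+plate against white mask
def hull(p,P,yaw,H):
    c,s=np.cos(yaw),np.sin(yaw);out=[]
    for a,b,z0,z1 in ((35,30,0,15),(5,25,15,H)):
        q=np.array([px(p,[P[0]+c*i-s*j,P[1]+s*i+c*j,z]) for i in(-a,a) for j in(-b,b) for z in(z0,z1)])
        out.append(cv2.convexHull(q.astype(np.float32)))
    return out
def fit(p,P0,H=110):
    hsv=cv2.cvtColor(p["color"],cv2.COLOR_RGB2HSV);m=((hsv[...,1]<70)).astype(np.uint8)
    S=4;u,v=px(p,[*P0[:2],30]).astype(int);x0,y0=max(u-60,0),max(v-60,0);x1,y1=min(u+60,512),min(v+60,384)
    M=cv2.resize(m[y0:y1,x0:x1].astype(np.float32),None,fx=S,fy=S)
    M=(M>.5).astype(np.uint8)
    # keep the component nearest; fill holes
    n,l=cv2.connectedComponents(M);d=[];L=None
    cc=(np.array([u,v])-[x0,y0])*S
    best=min(range(1,n),key=lambda k:(np.hypot(*(np.argwhere(l==k)[:,::-1]-cc).T).min() if (l==k).sum()>3000 else 1e9))
    M=(l==best).astype(np.uint8);cs,_=cv2.findContours(M,0,2);cv2.drawContours(M,cs,-1,1,-1)
    def cost(t):
        I=np.zeros_like(M)
        for h in hull(p,t[:2],t[2]/50,H): cv2.fillConvexPoly(I,np.round(((h.reshape(-1,2)+.5-[x0,y0])*S)*16).astype(np.int32),1,shift=4)
        return np.sum(I!=M)/S/S
    b=None
    for y in np.arange(0,np.pi,np.pi/9):
        r=minimize(cost,[P0[0],P0[1],50*y],method="Nelder-Mead",options=dict(initial_simplex=np.array([[P0[0],P0[1],50*y],[P0[0]+6,P0[1],50*y],[P0[0],P0[1]+6,50*y],[P0[0],P0[1],50*y+8]])))
        if b is None or r.fun<b.fun: b=r
    return b.x[:2].round(1),round(np.degrees(b.x[2]/50)%180,1),round(b.fun),int(M.sum()/16)
if __name__=="__main__":
    s=telemetry.sense();print(np.round(s["eef_pos"],1),s["time_s"],s["width"])
    p=vision.capture("wrist");save(p,sys.argv[1])
    for r in landmark_of("part1",p)[:6]:
        if r["p"]>.25:
            P=w(p,r["position"]);
            if P[2]<30: print(round(r["p"],2),P.round(),px(p,P).round(),fit(p,P))
E
python3 g.py w3; python3 v.py hung0
```

```text
[454.9 104.3 394.4] 19.3 35.338789268891944
0.95 [438.  46.   1.] [251. 174.] (array([438.7,  46.6]), np.float64(23.5), 58, 1656)
0.89 [435. -62.   4.] [253. 233.] (array([435. , -64.8]), np.float64(160.6), 73, 1547)
0.58 [434. 186.   1.] [244.  89.] (array([434.2, 185.8]), np.float64(9.4), 40, 1815)
scene hung0 0.72 [468. 395.   5.] [361. 180.]
side hung0 0.74 [472. 394.   5.] [268. 332.]
```

View pics/w3.png

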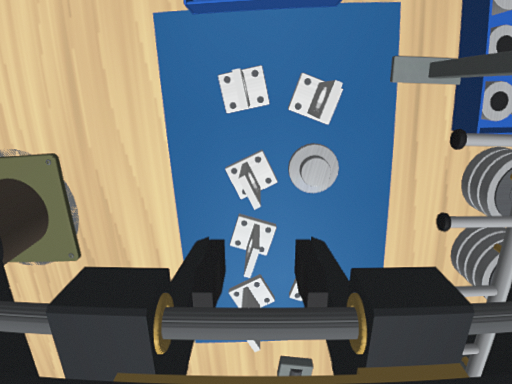

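The picture shows part A at (244,89), part B at (251,174) and part C at (253,233), and the fits explain their outlines well. hung0 stands in the bin at z ≈ 5. I'll grasp part A next.

Call:
carry_out(steps=[[-0.2,[0.05,-0.0153,0],[0,0,0]],[-0.2,[0.0506,-0.0153,0],[0,0,0]],[-0.2,[0,0,0.05],[0,0,-0.135]],[-0.2,[0,0,0.05],[0,0,-0.134]],[-0.2,[0,0,0.06],[0,0,0]],[-0.2,[0,0,0.06],[0,0,0]],[-0.2,[0,0,0.06],[0,0,0]],[-0.2,[0,0,0.06],[0,0,0]],[-0.2,[0,0,0],[0,0,0]],[-0.2,[0,0,0],[0,0,0]]])

```text
time_s: 20.85
eef_pos: [434.9, 185.7, 123.5]
tool_rot: [[-0.165, 0.986, 0.002], [0.986, 0.165, 0.001], [0.001, 0.002, -1.0]]
force: [-0.2, 0.1, -0.0]
width: 35.3
grip_force: 0.0
```

Call:
carry_out(steps=[[-0.2,[0,0,0.025],[0,0,0]],[-0.2,[0,0,0.02],[0,0,0]],[-0.2,[0,0,0],[0,0,0]],[-1,[0,0,0],[0,0,0]],[-1,[0,0,0],[0,0,0]],[-1,[0,0,0],[0,0,0]],[-1,[0,0,0],[0,0,0]],[-1,[0,0,0],[0,0,0]]])

```text
time_s: 21.85
eef_pos: [434.4, 185.0, 86.9]
tool_rot: [[-0.164, 0.986, 0.001], [0.986, 0.164, 0.0], [0.0, 0.001, -1.0]]
force: [-0.8, -0.2, 6.2]
width: 9.5
grip_force: 45.0
```

Call:
carry_out(steps=[[-1,[0,0,-0.045],[0,0,0]],[-1,[0,0,-0.06],[0,0,0]],[-1,[0,0,-0.06],[0,0,0]],[-1,[0,0,-0.055],[0,0,0.135]],[-1,[0,0,0],[0,0,0.136]],[-1,[-0.0133,0.05,0],[0,0,0]],[-1,[-0.0133,0.05,0],[0,0,0]],[-1,[-0.0133,0.06,0],[0,0,0]],[-1,[-0.0133,0.0566,0],[0,0,0]],[-1,[0,0,0],[0,0,0]],[-1,[0,0,0],[0,0,0]]])

```text
time_s: 23.22
eef_pos: [603.7, 134.3, 261.3]
tool_rot: [[0.048, 0.999, -0.003], [0.999, -0.048, -0.0], [-0.0, -0.003, -1.0]]
force: [-0.9, -0.3, -2.1]
width: 9.9
grip_force: 45.0
```

```bash
cat > k.py <<'E'
from h import *
import sys
s=telemetry.sense();print(np.round(s["eef_pos"],1),s["time_s"],np.round(s["force"],1))
z=[]
for n in ["scene","side"]:
    p=vision.capture(n);u,v=px(p,np.array(s["eef_pos"])+[15,0,-20]).astype(int);R=38
    c=p["color"][v-R:v+R,u-R:u+R];z.append(cv2.resize(cv2.cvtColor(c,cv2.COLOR_RGB2BGR),(400,400),interpolation=2))
    for r in landmark_of("part1_eye",p)[:6]:
        P=w(p,r["position"]) 
        if r["p"]>.25 and P[2]>100:print(n,round(r["p"],2),P.round(1))
cv2.imwrite(f"pics/{sys.argv[1]}.png",np.hstack(z))
E
python3 k.py k1
```

```text
[603.7 134.3 261.3] 23.225 [-0.9 -0.3 -2.1]
```

View pics/k1.png

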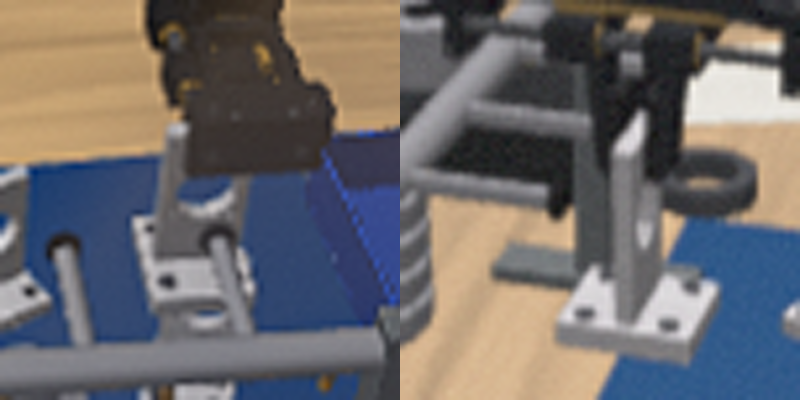

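Call:
carry_out(steps=[[-1,[0,0.015,0],[0,0,0]],[-1,[0,0.015,0],[0,0,0]],[-1,[0,0.015,0],[0,0,0]],[-1,[0,0.015,0],[0,0,0]],[-1,[0,0,0],[0,0,0]]])

```text
time_s: 24.05
eef_pos: [654.2, 131.7, 262.2]
tool_rot: [[0.048, 0.999, 0.001], [0.999, -0.048, -0.0], [-0.0, 0.001, -1.0]]
force: [-0.4, -0.7, -3.3]
width: 9.6
grip_force: 45.0
```

Call:
carry_out(steps=[[-1,[0,0.015,0],[0,0,0]],[-1,[0,0.015,0],[0,0,0]],[-1,[0,0.01,0],[0,0,0]],[-1,[0,0,0],[0,0,0]],[-1,[0,0,0.006],[0,0,0]],[-1,[0,0,0.004],[0,0,0]],[-1,[0,0,0],[0,0,0]]])

```text
time_s: 24.92
eef_pos: [684.6, 130.4, 253.9]
tool_rot: [[0.048, 0.999, -0.001], [0.999, -0.048, -0.0], [-0.0, -0.001, -1.0]]
force: [-0.5, 0.2, -3.2]
width: 9.8
grip_force: 45.0
```

Call:
carry_out(steps=[[-1,[0,0,0.003],[0,0,0]],[-1,[0,0,0.002],[0,0,0]],[-1,[0,0,0],[0,0,0]]])

```text
time_s: 25.3
eef_pos: [685.1, 130.4, 250.2]
tool_rot: [[0.048, 0.999, -0.0], [0.999, -0.048, -0.0], [-0.0, -0.0, -1.0]]
force: [0.1, 0.6, -3.2]
width: 9.8
grip_force: 45.0
```

```bash
python3 k.py k2
```

```text
[685.1 130.4 250.2] 25.3 [ 0.1  0.6 -3.2]
```

View pics/k2.png

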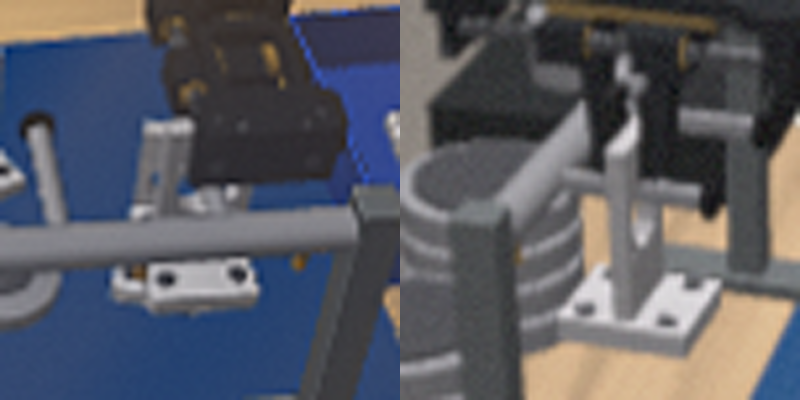

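The side view shows the peg running through the eye. I'll seat the bracket gently and release it.

Call:
carry_out(steps=[[-1,[0,0,0.002],[0,0,0]],[-1,[0,0,0.001],[0,0,0]],[-1,[0,0,0],[0,0,0]]])

```text
time_s: 25.88
eef_pos: [685.4, 130.4, 249.8]
tool_rot: [[0.048, 0.999, 0.002], [0.999, -0.048, 0.0], [0.0, 0.002, -1.0]]
force: [-3.1, -1.2, 5.8]
width: 9.5
grip_force: 45.0
```

Call:
carry_out(steps=[[-0.45,[0,0,0],[0,0,0]],[-0.45,[0,0,0],[0,0,0]],[-0.45,[0,0,-0.01],[0,0,0]],[-0.45,[0,0,-0.03],[0,0,0]],[-0.45,[0,0,-0.06],[0,0,0]],[-0.2,[0,0,-0.06],[0,0,0]],[-0.2,[0,-0.06,-0.03],[0,0,0]],[-0.2,[0,-0.065,0],[0,0,0]],[-0.2,[0,-0.065,0],[0,0,0]],[-0.2,[0,-0.065,0],[0,0,0]],[-0.2,[0,0,0],[0,0,0]],[-0.2,[0,0,0],[0,0,0]]])

```text
time_s: 27.38
eef_pos: [482.5, 140.2, 400.8]
tool_rot: [[0.048, 0.999, 0.003], [0.999, -0.048, 0.001], [0.001, 0.003, -1.0]]
force: [0.0, -0.2, 0.5]
width: 35.3
grip_force: 0.0
```

```bash
python3 g.py w4; python3 k.py k3; python3 v.py part1
```

```text
[482.5 140.2 400.8] 27.375 35.298414202397474
0.94 [440.  46.   2.] [237. 193.] (array([438.6,  46.5]), np.float64(23.0), 60, 1607)
0.87 [435. -61.   2.] [238. 248.] (array([ 364.6, -110.5]), np.float64(91.9), 4256, 6076)
[483.  140.1 400.2] 27.475 [0.5 0.4 0.4]
scene part1 0.74 [684. 127. 163.] [312. 200.]
scene part1 0.73 [434.  49.   0.] [270. 183.]
scene part1 0.68 [435. -60.   1.] [241. 185.]
side part1 0.91 [439.  47.  -1.] [300. 250.]
side part1 0.72 [685. 133. 157.] [211. 209.]
side part1 0.71 [430. -65.   2.] [307. 229.]
side part1 0.7 [ 507. -382.   -2.] [297. 184.]
```

Call:
carry_out(steps=[[-0.2,[-0.06,-0.025,0],[0,0,0]],[-0.2,[-0.0595,-0.0248,0],[0,0,0]],[-0.2,[0,0,0.05],[0,0,-0.193]],[-0.2,[0,0,0.05],[0,0,-0.193]],[-0.2,[0,0,0.05],[0,0,-0.192]],[-0.2,[0,0,0.06],[0,0,0]],[-0.2,[0,0,0.07],[0,0,0]],[-0.2,[0,0,0.066],[0,0,0]],[-0.2,[0,0,0],[0,0,0]],[-0.2,[0,0,0],[0,0,0]]])

```text
time_s: 29.12
eef_pos: [437.9, 46.8, 124.4]
tool_rot: [[-0.395, 0.919, 0.002], [0.919, 0.395, 0.0], [-0.001, 0.002, -1.0]]
force: [-0.1, 0.3, 0.0]
width: 35.4
grip_force: 0.0
```

Call:
carry_out(steps=[[-0.2,[0,0,0.025],[0,0,0]],[-0.2,[0,0,0.0215],[0,0,0]],[-0.2,[0,0,0],[0,0,0]],[-1,[0,0,0],[0,0,0]],[-1,[0,0,0],[0,0,0]],[-1,[0,0,0],[0,0,0]],[-1,[0,0,0],[0,0,0]],[-1,[0,0,0],[0,0,0]]])

```text
time_s: 30.12
eef_pos: [438.0, 46.9, 86.4]
tool_rot: [[-0.395, 0.919, 0.002], [0.919, 0.395, 0.001], [-0.0, 0.002, -1.0]]
force: [1.5, 0.4, 5.8]
width: 9.5
grip_force: 45.0
```

Call:
carry_out(steps=[[-1,[0,0,-0.045],[0,0,0]],[-1,[0,0,-0.06],[0,0,0]],[-1,[0,0,-0.06],[0,0,0.193]],[-1,[0,0,-0.054],[0,0,0.193]],[-1,[0,0,0],[0,0,0.192]],[-1,[0.003,0.05,0],[0,0,0]],[-1,[0.0031,0.05,0],[0,0,0]],[-1,[0.004,0.055,0],[0,0,0]],[-1,[0.003,0.051,0],[0,0,0]],[-1,[0,0,0],[0,0,0]],[-1,[0,0,0],[0,0,0]]])

```text
time_s: 31.5
eef_pos: [600.3, 49.0, 259.9]
tool_rot: [[0.048, 0.999, -0.004], [0.999, -0.048, -0.001], [-0.001, -0.004, -1.0]]
force: [-0.8, 0.7, -2.4]
width: 9.9
grip_force: 45.0
```

Call:
carry_out(steps=[[-1,[0,0.015,0],[0,0,0]],[-1,[0,0.015,0],[0,0,0]],[-1,[0,0.015,0],[0,0,0]],[-1,[0,0.015,0],[0,0,0]],[-1,[0,0,0],[0,0,0]]])

```text
time_s: 32.12
eef_pos: [650.5, 46.7, 261.1]
tool_rot: [[0.048, 0.999, 0.0], [0.999, -0.048, -0.0], [-0.0, 0.0, -1.0]]
force: [0.5, -0.2, -2.1]
width: 9.7
grip_force: 45.0
```

Call:
carry_out(steps=[[-1,[0,0.014,0],[0,0,0]],[-1,[0,0.014,0],[0,0,0]],[-1,[0,0.01,0],[0,0,0]],[-1,[0,0,0],[0,0,0]],[-1,[0,0,0.006],[0,0,0]],[-1,[0,0,0.005],[0,0,0]],[-1,[0,0,0.003],[0,0,0]],[-1,[0,0,0],[0,0,0]]])

```text
time_s: 33.12
eef_pos: [680.2, 45.4, 249.8]
tool_rot: [[0.048, 0.999, -0.0], [0.999, -0.048, -0.0], [-0.0, -0.0, -1.0]]
force: [0.5, 0.6, -2.1]
width: 10.0
grip_force: 45.0
```

```bash
python3 k.py k4
```

```text
[680.2  45.4 249.8] 33.125 [ 0.5  0.6 -2.1]
```

View pics/k4.png

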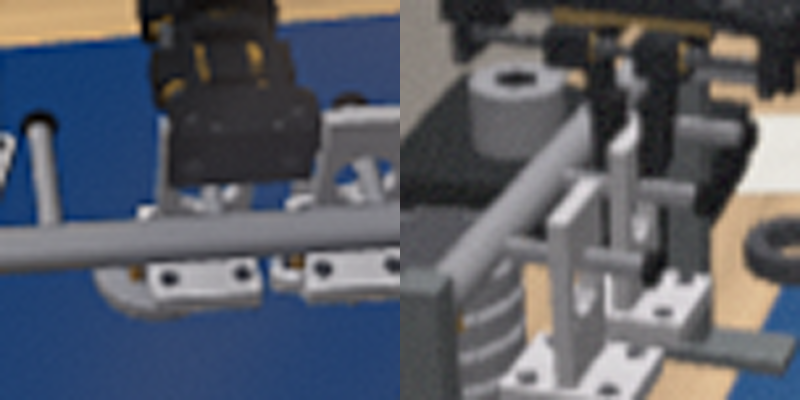

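Part A hangs upright on peg3 and part B's eye is on peg2. I'll seat it, release it and go on to part C.

Call:
carry_out(steps=[[-1,[0,0,0.002],[0,0,0]],[-1,[0,0,0.001],[0,0,0]],[-1,[0,0,0],[0,0,0]]])

```text
time_s: 33.7
eef_pos: [680.7, 45.4, 249.2]
tool_rot: [[0.048, 0.999, 0.002], [0.999, -0.048, 0.0], [0.0, 0.002, -1.0]]
force: [-2.4, 0.3, 5.5]
width: 10.1
grip_force: 45.0
```

Call:
carry_out(steps=[[-0.45,[0,0,0],[0,0,0]],[-0.45,[0,0,0],[0,0,0]],[-0.45,[0,0,-0.01],[0,0,0]],[-0.45,[0,0,-0.03],[0,0,0]],[-0.45,[0,0,-0.06],[0,0,0]],[-0.2,[0,0,-0.06],[0,0,0]],[-0.2,[0,-0.06,-0.03],[0,0,0]],[-0.2,[0,-0.065,0],[0,0,0]],[-0.2,[-0.03,-0.065,0],[0,0,0]],[-0.2,[-0.03,-0.065,0],[0,0,0]],[-0.2,[0,0,0],[0,0,0]],[-0.2,[0,0,0],[0,0,0]]])

```text
time_s: 35.2
eef_pos: [475.4, 7.6, 400.4]
tool_rot: [[0.048, 0.999, 0.003], [0.999, -0.048, 0.001], [0.001, 0.003, -1.0]]
force: [0.5, -0.3, 0.2]
width: 35.2
grip_force: 0.0
```

```bash
python3 g.py w5;  python3 v.py part1
```

```text
[475.4   7.6 400.4] 35.2 35.244996625145625
0.84 [433. -65.  -0.] [236. 181.] (array([435.1, -64.5]), np.float64(160.2), 55, 1592)
scene part1 0.94 [677.  46. 162.] [284. 202.]
scene part1 0.77 [434. -59.   3.] [241. 185.]
scene part1 0.77 [685. 130. 165.] [313. 200.]
side part1 0.89 [682. 129. 161.] [213. 207.]
side part1 0.82 [681.  48. 162.] [221. 193.]
side part1 0.59 [433. -65.   2.] [307. 229.]
```

Call:
carry_out(steps=[[-0.2,[-0.046,-0.023,0],[0,0,0]],[-0.2,[-0.0465,-0.023,0],[0,0,0]],[-0.2,[0,0,0.05],[0,0,0.188]],[-0.2,[0,0,0.05],[0,0,0.1875]],[-0.2,[0,0,0.05],[0,0,0]],[-0.2,[0,0,0.06],[0,0,0]],[-0.2,[0,0,0.07],[0,0,0]],[-0.2,[0,0,0.066],[0,0,0]],[-0.2,[0,0,0],[0,0,0]],[-0.2,[0,0,0],[0,0,0]]])

```text
time_s: 36.75
eef_pos: [435.1, -65.0, 123.9]
tool_rot: [[0.336, 0.942, 0.002], [0.942, -0.336, -0.0], [0.001, 0.002, -1.0]]
force: [0.4, -0.1, -0.8]
width: 35.0
grip_force: 0.0
```

Call:
carry_out(steps=[[-0.2,[0,0,0.025],[0,0,0]],[-0.2,[0,0,0.021],[0,0,0]],[-0.2,[0,0,0],[0,0,0]],[-1,[0,0,0],[0,0,0]],[-1,[0,0,0],[0,0,0]],[-1,[0,0,0],[0,0,0]],[-1,[0,0,0],[0,0,0]],[-1,[0,0,0],[0,0,0]]])

```text
time_s: 37.75
eef_pos: [434.0, -64.9, 86.4]
tool_rot: [[0.336, 0.942, 0.0], [0.942, -0.336, -0.0], [0.0, 0.0, -1.0]]
force: [-0.8, 0.5, 7.4]
width: 9.3
grip_force: 45.0
```

Call:
carry_out(steps=[[-1,[0,0,-0.045],[0,0,0]],[-1,[0,0,-0.06],[0,0,0]],[-1,[0,0,-0.06],[0,0,-0.188]],[-1,[0,0,-0.054],[0,0,-0.1875]],[-1,[0,0,0],[0,0,0]],[-1,[0.012,0.05,0],[0,0,0]],[-1,[0.012,0.05,0],[0,0,0]],[-1,[0.012,0.055,0],[0,0,0]],[-1,[0.0106,0.0505,0],[0,0,0]],[-1,[0,0,0],[0,0,0]],[-1,[0,0,0],[0,0,0]]])

```text
time_s: 39.12
eef_pos: [598.1, -35.8, 258.9]
tool_rot: [[0.049, 0.999, -0.005], [0.999, -0.049, -0.001], [-0.001, -0.005, -1.0]]
force: [-0.4, -0.1, -2.6]
width: 10.0
grip_force: 45.0
```

Call:
carry_out(steps=[[-1,[0,0.015,0],[0,0,0]],[-1,[0,0.015,0],[0,0,0]],[-1,[0,0.015,0],[0,0,0]],[-1,[0,0.015,0],[0,0,0]],[-1,[0,0,0],[0,0,0]]])

```text
time_s: 39.75
eef_pos: [648.4, -38.3, 260.9]
tool_rot: [[0.049, 0.999, 0.0], [0.999, -0.049, -0.0], [-0.0, 0.0, -1.0]]
force: [-0.6, 0.1, -1.9]
width: 9.8
grip_force: 45.0
```

Next I push the bracket in to x ≈ 677 and seat it.

Call:
carry_out(steps=[[-1,[0,0.014,0],[0,0,0]],[-1,[0,0.014,0],[0,0,0]],[-1,[0,0.008,0],[0,0,0]],[-1,[0,0,0],[0,0,0]],[-1,[0,0,0.006],[0,0,0]],[-1,[0,0,0.005],[0,0,0]],[-1,[0,0,0.003],[0,0,0]],[-1,[0,0,0],[0,0,0]]])

```text
time_s: 40.75
eef_pos: [676.6, -39.2, 249.8]
tool_rot: [[0.048, 0.999, -0.0], [0.999, -0.048, 0.0], [0.0, -0.0, -1.0]]
force: [0.4, -0.2, -2.7]
width: 9.4
grip_force: 45.0
```

Call:
carry_out(steps=[[-1,[0,0,0.002],[0,0,0]],[-1,[0,0,0.001],[0,0,0]],[-1,[0,0,0],[0,0,0]]])

```text
time_s: 41.12
eef_pos: [676.9, -39.2, 249.3]
tool_rot: [[0.048, 0.999, 0.001], [0.999, -0.048, 0.0], [0.0, 0.001, -1.0]]
force: [-2.8, -0.0, 5.9]
width: 9.4
grip_force: 45.0
```

```bash
python3 k.py k5
```

```text
[676.9 -39.2 249.3] 41.125 [-2.8 -0.   5.9]
scene 0.55 [676.2 -33.3 231.3]
side 0.82 [677.2 -34.1 226.9]
```

View pics/k5.png

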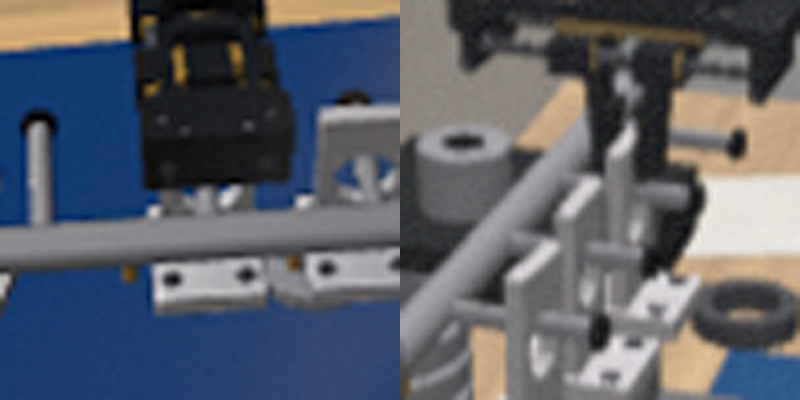

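Call:
carry_out(steps=[[-0.45,[0,0,0],[0,0,0]],[-0.45,[0,0,0],[0,0,0]],[-0.45,[0,0,-0.01],[0,0,0]],[-0.45,[0,0,-0.03],[0,0,0]],[-0.45,[0,0,-0.06],[0,0,0]],[-0.45,[0,0,-0.06],[0,0,0]],[-1,[-0.03,-0.06,-0.03],[0,0,0]],[-1,[-0.05,-0.05,0],[0,0,0]],[-1,[-0.055,-0.05,0],[0,0,0]],[-1,[-0.055,-0.05,0],[0,0,0]],[-1,[-0.055,-0.05,0],[0,0,0]],[-1,[-0.055,-0.04,0],[0,0,0]]])

```text
time_s: 42.82
eef_pos: [423.9, -268.8, 400.4]
tool_rot: [[0.048, 0.999, 0.001], [0.999, -0.048, -0.001], [-0.001, 0.001, -1.0]]
force: [0.7, -0.8, 0.4]
width: 0.5
grip_force: 0.0
```

Call:
carry_out(steps=[[-1,[-0.06,-0.0215,0],[0,0,0]],[-1,[-0.06,0,0],[0,0,0]],[-1,[0,0,0],[0,0,0.155]],[-1,[0,0,0],[0,0,0]],[-1,[0,0,0],[0,0,0]]])

```text
time_s: 43.45
eef_pos: [404.2, -361.8, 399.8]
tool_rot: [[0.165, 0.986, 0.001], [0.986, -0.165, 0.0], [0.0, 0.001, -1.0]]
force: [0.7, 0.0, 0.2]
width: 0.5
grip_force: 0.0
```

```bash
python3 v.py valve_tip part1 hung0 short1 tall1 flange
```

```text
scene valve_tip 0.51 [ 454. -368.  115.] [150. 174.]
scene valve_tip 0.45 [ 677. -342.   -1.] [162. 248.]
scene part1 0.95 [678.  47. 162.] [284. 202.]
scene part1 0.84 [677. -35. 163.] [257. 204.]
scene part1 0.78 [680. 130. 162.] [312. 200.]
scene hung0 0.66 [ 673. -343.   -1.] [161. 247.]
scene hung0 0.64 [465. 396.   9.] [361. 178.]
scene short1 0.72 [ 544. -176.   -3.] [211. 212.]
scene tall1 0.81 [ 426. -185.    1.] [207. 187.]
scene tall1 0.69 [468. 390.   4.] [360. 180.]
scene tall1 0.48 [544. 168.  -2.] [308. 202.]
scene flange 0.7 [ 428. -187.    2.] [207. 187.]
scene flange 0.64 [541.  55.  -0.] [277. 204.]
side valve_tip 0.63 [ 454. -370.  117.] [312. 158.]
side valve_tip 0.36 [712. 349.  -2.] [177. 305.]
side part1 0.89 [676. -38. 164.] [231. 180.]
side part1 0.82 [684.  46. 164.] [220. 192.]
side part1 0.72 [681. 135. 163.] [212. 208.]
side part1 0.39 [468. 391.  -1.] [270. 333.]
side hung0 0.71 [469. 391.   1.] [270. 333.]
side short1 0.94 [ 536. -179.    3.] [281. 208.]
side tall1 0.76 [ 423. -190.   -3.] [313. 211.]
side tall1 0.71 [545. 171.  -2.] [257. 271.]
side flange 0.56 [536.  53.   1.] [268. 246.]
```

Call:
carry_out(steps=[[-1,[0,0,0.06],[0,0,0]],[-1,[0,0,0.075],[0,0,0]],[-1,[0,0,0.075],[0,0,0]],[-1,[0,0,0.075],[0,0,0]],[-1,[0,0,0.075],[0,0,0]],[-1,[0,0,0.01],[0,0,0]],[-1,[0,0,0],[0,0,0]]])

```text
time_s: 45.02
eef_pos: [404.4, -363.1, 104.4]
tool_rot: [[0.169, 0.986, 0.001], [0.986, -0.169, -0.001], [-0.001, 0.001, -1.0]]
force: [0.7, -0.2, 1.1]
width: 0.2
grip_force: 0.0
```

Call:
carry_out(steps=[[-1,[0,0.015,0],[0,0,0]],[-1,[0,0.015,0],[0,0,0]],[-1,[0,0.015,0],[0,0,0]],[-1,[0,0.015,0],[0,0,0]],[-1,[0,0.015,0],[0,0,0]],[-1,[0,0.015,0],[0,0,0]],[-1,[0,0.015,0],[0,0,0]],[-1,[0,0.015,0],[0,0,0]],[-1,[0,0.015,0],[0,0,0]],[-1,[0,0.008,0],[0,0,0]],[-1,[0,0,0],[0,0,0]]])

```text
time_s: 46.4
eef_pos: [517.2, -381.8, 103.4]
tool_rot: [[0.168, 0.986, 0.001], [0.986, -0.168, -0.0], [0.0, 0.001, -1.0]]
force: [-0.8, 0.3, 0.1]
width: 0.8
grip_force: 0.0
```

Call:
carry_out(steps=[[-1,[0,0.008,0],[0,0,0]],[-1,[0,0.005,0],[0,0,0]],[-1,[0,0,0],[0,0,0]]])

```text
time_s: 46.78
eef_pos: [527.3, -383.6, 103.6]
tool_rot: [[0.169, 0.986, 0.001], [0.986, -0.169, -0.0], [-0.0, 0.001, -1.0]]
force: [0.4, -0.6, 0.1]
width: 0.1
grip_force: 0.0
```

Call:
carry_out(steps=[[-1,[0,0.005,0],[0,0,0]],[-1,[0,0.003,0],[0,0,0]],[-1,[0,0,0],[0,0,0]]])

```text
time_s: 47.15
eef_pos: [531.7, -384.5, 103.4]
tool_rot: [[0.169, 0.986, -0.003], [0.986, -0.169, 0.001], [0.0, -0.003, -1.0]]
force: [-4.1, 0.5, 2.8]
width: 0.5
grip_force: 2.4
```

```bash
python3 v.py valve_tip
```

```text
scene valve_tip 0.47 [469. 395.   8.] [361. 179.]
scene valve_tip 0.37 [ 559. -390.  117.] [141. 197.]
side valve_tip 0.47 [ 560. -392.  118.] [285. 153.]
```

The lever is reaching its stop. I'll give it one firm nudge and then retreat.

Call:
carry_out(steps=[[-1,[0,0.008,0],[0,0,0]],[-1,[0,0,0],[0,0,0]],[-1,[0,0,0],[0,0,0]]])

```text
time_s: 47.72
eef_pos: [532.2, -384.6, 103.2]
tool_rot: [[0.171, 0.985, -0.014], [0.985, -0.171, 0.005], [0.002, -0.014, -1.0]]
force: [-16.7, 5.3, 12.5]
width: 0.2
grip_force: 9.2
```

Call:
carry_out(steps=[[-1,[0,-0.03,0],[0,0,0]],[-1,[0,-0.03,0],[0,0,0]],[-1,[0,0,-0.06],[0,0,0]],[-1,[0,0,-0.07],[0,0,0]],[-1,[0,0,-0.07],[0,0,0]],[-1,[0,0,-0.07],[0,0,0]],[-1,[0,0,0],[0,0,0]],[-1,[0,0,0],[0,0,0]]])

```text
time_s: 48.72
eef_pos: [492.6, -377.4, 319.3]
tool_rot: [[0.168, 0.986, 0.001], [0.986, -0.168, -0.0], [0.0, 0.001, -1.0]]
force: [-0.1, -0.5, -1.0]
width: 0.5
grip_force: 0.0
```

```bash
python3 v.py valve_tip part1 short1
python3 - <<'E'
from h import *
p=vision.capture("side");cv2.imwrite("pics/fin.png",cv2.resize(cv2.cvtColor(p["color"][110:360,140:360],cv2.COLOR_RGB2BGR),None,fx=2.4,fy=2.4,interpolation=2))
E
```

```text
scene valve_tip 0.59 [ 556. -385.  117.] [143. 196.]
scene part1 0.74 [679.  46. 165.] [284. 201.]
scene part1 0.6 [676. -35. 162.] [257. 204.]
scene short1 0.55 [ 543. -175.   -4.] [212. 211.]
side valve_tip 0.57 [ 556. -390.  117.] [286. 154.]
side part1 0.98 [682. 135. 162.] [212. 208.]
side part1 0.74 [681.  45. 163.] [221. 192.]
side part1 0.64 [675. -39. 163.] [231. 180.]
side short1 0.73 [ 540. -180.    2.] [280. 208.]
```

View pics/fin.png

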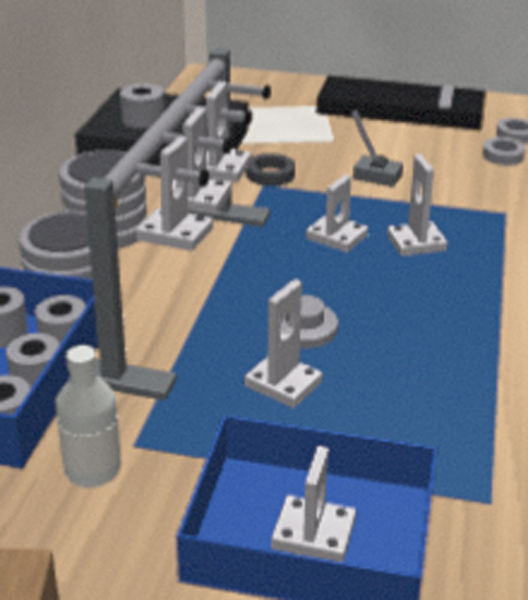

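The final view shows three brackets on pegs, the short bracket upright in the bin at about (315,520), the tall and short brackets still in place, and the lever on. I'm handing it in.

```bash
python3 -c "
from station import order;print(order.sign_off())"
```

```text
the job is handed in; nothing more can be done
None
```

The job is handed in, about 49 s into the 210 s allowed: the valve went off first, the one hung bracket (90 mm, peg0) stands upright in the bin, all three 110 mm brackets hang on pegs 1–3, the others were left standing, and the lever is back fully on.

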